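Set up the rail-mounted inspection camera

TASK

Get the up-looking inspection camera ready: swing its orange clamp lever open, slide the carriage until its white pointer lines up with the red marker (not the blue one), and swing the lever back fully to clamp it there. Then twist the lens's bayonet ring clockwise (seen from above) as far as it goes, so that it clicks locked with its red lug over the green dot and the camera still at the red marker, and let go. Leave the multimeter, flux bottle, screwdriver and parts tray where they are.

Things in the scene. Friction and masses are not known exactly. Their poses are not given: they have to be found in the camera images.
- rail: Fixed rail on the bench: dark base plate 140 x 400 x 12 mm with an aluminium bar 40 mm wide on top, its top at z = 32 mm. Origin: centre of the underside, on the bench. The rail runs along its y axis; its x axis points to the side with the scale and markers. The heights z given in these notes are above the bench.
- carriage (a joint): Position of the carriage along the rail, m, 0 to 0.20, growing towards the rail's +y. The grey carriage (80 mm across the rail, 150 mm along it, top at z = 58 mm, reaching from 45 mm on the -y side to 105 mm on the +y side of the camera axis) carries the camera and the clamp. With the clamp open it slides with about 4 N; clamped, its brake holds against some 30 N; do not force it. It can be slid by gripping the bayonet ring and moving sideways.
- pointer (a point): Tip of the white pointer, 4 mm wide, reaching 52 mm from the rail's middle,, on the carriage's +x side at z = 36 mm, level with the camera axis along the rail. Axes as the rail's.
- mark_red_edge (a point): Target: the top of the edge nearest the rail (1 mm before it) of the red marker's thin upright blade (4 mm thick, its top at z = 42 mm, on a block 20 mm wide along the rail and 16 mm high), fixed on the base plate. The pointer tip is lined up when it is at the same place along the rail; the two points then coincide seen from above. Axes as the rail's.
- mark_blue_edge (a point): The same point of an identical blue marker at the other end of the travel. Not used.
- clamp (a joint): Angle of the clamp lever, rad: 0 = clamped (lever in line with the rail, pointing to its +y), 1.2 = fully open (lever swung counter-clockwise seen from above, across the rail to its -x side). It stays where it is left; turning it takes about 0.1 to 0.2 N m. The brake bites from 0.4 rad down and is firm below 0.1, so swing it fully to 0 to clamp.
- clamp_pivot (a point): Vertical pivot axis of the clamp lever, at z = 72 mm, 75 mm from the camera axis on its +y side, on the carriage. Axes as the rail's.
- clamp_post (a point): The orange upright grip post at the lever's end, 60 mm from the pivot: 14 mm diameter, standing free from z = 77 mm to 118 mm (lever arm below it, 10 mm thick). The point is on its axis at z = 101 mm. Its y axis points along the lever away from the pivot.
- ring (a joint): Angle of the bayonet ring, rad, growing clockwise seen from above: 0 = unlocked stop (lug at the white dot), 1.45 = locked stop (lug at the green dot). It turns lightly to 0.85 rad, then gets stiff (some 0.2 N m) up to 1.17 rad, and from there snaps by itself to the locked stop; let go before that, it springs back to about 0.9.
- ring_center (a point): Centre of the bayonet ring, on its vertical axis, at z = 111 mm. Dark knurled ring, 52 mm outer diameter, 22 mm high (z = 100 to 122 mm), around the camera's black lens barrel (32 mm diameter, which rises to z = 131 mm). Below the ring the camera body is 48 mm wide, with an aluminium collar of 74 mm diameter at z = 74 to 80 mm which bears the white (unlocked) and green (locked) dots. The point's x axis points to the red lug.
- ring_lug (a point): The ring's red lug, 10 mm wide, 14 mm high, reaching to 38 mm from the ring's axis. The point is 33 mm from the axis, at z = 112 mm.
- multimeter: Yellow hand multimeter lying on the bench, 150 x 78 x 38 mm, a bystander. Origin: centre of its underside.
- flux_bottle: White bottle with a red cap, 44 mm diameter, 100 mm high, standing on the bench, a bystander. Origin: centre of its underside.
- screwdriver: Screwdriver with a blue handle, 180 mm long, lying on the bench, a bystander. Origin: middle of its length, on the bench.
- parts_tray: Blue open tray of small parts, 90 x 130 x 28 mm, on the bench, a bystander. Origin: centre of its underside.

How it is judged (in metres and radians):
On the way, in this order (a step that is already met when the one before it is completed fails the run):
1. the clamp lever is swung open (value of joint clamp above 0.7 rad), for 0.1 s.
2. with the lever still open, the pointer is brought to the red marker (horizontal distance between pointer and mark_red_edge below 0.005 m and value of joint clamp above 0.5 rad), for 0.2 s.
3. the lever is clamped again with the pointer at the red marker, the ring not yet locked (horizontal distance between pointer and mark_red_edge below 0.005 m and value of joint clamp below 0.15 rad and value of joint ring below 1.2 rad), for 0.2 s.
At the end, for the whole second after the job is handed in: The ring is past its click at the locked stop (over 1.35 of 1.45 rad), the clamp lever is closed (under 0.15 rad), the pointer is within 5 mm of the red marker, and all is at rest (value of joint ring above 1.35 rad and value of joint clamp below 0.15 rad and horizontal distance between pointer and mark_red_edge below 0.005 m and velocity of joint ring below 0.05 rad/s and velocity of joint carriage below 0.005 m/s); the robot touches nothing.
It fails at once if a bystander is moved by more than 25 mm (distance of any of multimeter, flux_bottle, screwdriver, parts_tray from where it was at the start of the episode above 0.025 m).
It also fails if it takes over 72 s, if anything falls off the work surface, if the arm or the gripper's body presses on something with over 40 N, if the wrist force passes 120 N, or if a joint passes its speed limit or range.

ROBOT

A 6-joint arm with a two-finger parallel gripper is mounted at the origin on the work surface. World frame = base frame: x ahead of the robot, y to its left, z up, the work surface at z = 0. Lengths are in mm, angles in rad, forces in N, time in s.
With the tool pointing down it reaches from about 350 to 775 mm from the base axis. Payload 7.3 kg.
Tool frame: the origin (TCP) lies between the finger pads; the fingertips stand 17 mm ahead of it and the grasp point (between the pads) lies 2 mm behind it; z points along the fingers, y is the direction in which the jaws open and shut (so a half turn about z gives the same grasp; the last joint's range is limited). The gripper opens to 92 mm and grips with 3 to 60 N. Pads are 19 mm wide; open, the fingers measure 130 mm over their backs; the gripper's body (75 mm by 190 mm) begins 47 mm behind the grasp point.
Start: joints at [-1.451, 0.342, 1.524, -0, 1.275, -0.146], TCP at [137.929, -506.576, 243.741] pointing down, gripper open.
Joint ranges: [-2.53, 2.53], [-0.77, 2.02], [0.04, 2.7], [-1, 4.14], [0.28, 2.66], [-3.11, 3.11]. Speed limits (rad/s): [2.57, 2.57, 3.14, 3.14, 3.14, 3.14].

INTERFACE

Orientations are given as [roll, pitch, yaw] about the fixed x, y, z axes, in that order (R = Rz(yaw) Ry(pitch) Rx(roll)).
In Python, from plant import get_obs, capture, get_calibration, close_job gives the robot as it stands.
- The arm moves only by the tool carry_out, never from a script. Its argument "moves" is one flat list of numbers, 7 for each row, row after row: the shift along the tool's x, y, z normalised to -1 to 1, where 1 is 40 cm, then the turn, a rotation vector about the tool's x, y, z normalised to -1 to 1, where 1 is 30 degrees, then the opening, from 0 (shut) to 1 (fully open). A call has exactly 8 rows; each row is the pose to reach, as a shift and turn from the pose measured when the call began, along the tool's axes at that moment; what a row does not reach only later rows make up. A row lasts 1/10 s, in which the tool goes at most 50 mm and 8.59 degrees, less where a joint would pass 70% of its speed; a pose out of reach is approached as far as the arm can. A call with a number of a shift or a turn outside -1 to 1 is refused whole. A call with a gripper value outside its range is refused whole. The fingers move at their own pace and stop on an object; the grip force is fixed at half the most. Time passes only in rows, so rows that repeat a pose let the fingers close, or fill a call up. It gives the time, the measured TCP pose, the force and the opening at its end, in the units of the state.
- get_obs(): the state, without advancing time (a new reading comes with each control period).
- capture(name): name is "scene" or "top" or "wrist"; returns the picture (400x640x3 uint8, red, green, blue); there is no depth.
- get_calibration(name): a dict with "vfov" (degrees; the focal length in pixels is half the picture's height over the tangent of half this angle, whatever the lens; pixels are square), "cx", "cy" (the principal point, pixels), "cam_to_world" (4x4, takes a point from camera to world coordinates). Camera axes: x right, y up, looking along -z (the intrinsics and any distortion apply to the point x, -y, -z); pixel columns grow to the right and rows downward; lengths in mm; the calibration is good to about 2 mm. A picture is of the moment at which its call begins: read the wrist's pose just before it. get_calibration takes no time and is no camera call; for the wrist camera it gives the pose at the moment of the call.
- close_job(): hands the job in, once; it reports no verdict.
The state is a dict: "time": time; "joint_positions": joint angles; "dq": joint speeds; "tau": joint torques, N m; "tool_pos": TCP position; "tcp_rot": TCP orientation; "contact_force": force on the tool from outside, world axes, zero at the start; "moment": the same for the moment, N m; "grip_width": finger opening in mm.
Only numpy, scipy, OpenCV 4.12 (cv2) and the standard library are available. Lean on these libraries where they do the work, as an engineer would, in place of code of your own. Each camera call takes 0.05 s, during which the arm holds its last target.

## Working session

There is one attempt and no reset: what is moved stays moved. The work goes in short steps, Python scripts to look and compute and a tool call to move; the robot and the scene stay as the last step left them, time stands still between calls to the robot, and variables do not carry over. Pictures are saved under pics/ and viewed, and the job is handed in when it is done.

Besides the shell and the picture viewer there is one more tool, called after "Call:" by a JSON object that holds its "name" and its "arguments", one argument or row to a line. carry_out: Moves the arm, as the interface text tells. Scaled input: -1 to 1 covers 40 cm each way for a shift and 30 degrees each way for a turn. Its arguments: {"type":"object","properties":{"moves":{"type":"array","items":{"type":"number"}}},"required":["moves"]}

```bash
mkdir -p pics; ls; cat > h.py <<'E'
import numpy as np, cv2
from plant import get_obs, capture, get_calibration, close_job
def snap(n,f):
    c=get_calibration(n); im=capture(n); cv2.imwrite('pics/'+f,im[:,:,::-1]); np.save('pics/'+f+'.npy',im); np.save('pics/'+f+'.T.npy',np.array(c['cam_to_world'])); return im,c
def ray(c,u,v):
    f=200/np.tan(np.radians(c['vfov'])/2); T=np.array(c['cam_to_world'])
    d=T[:3,:3]@np.array([(u-c['cx'])/f,-(v-c['cy'])/f,-1]); return T[:3,3],d/np.linalg.norm(d)
def onz(c,u,v,z):
    o,d=ray(c,u,v); return o+d*(z-o[2])/d[2]
def proj(c,p):
    f=200/np.tan(np.radians(c['vfov'])/2); T=np.array(c['cam_to_world'])
    q=T[:3,:3].T@(np.array(p)-T[:3,3]); return np.array([c['cx']+f*q[0]/-q[2],c['cy']-f*q[1]/-q[2]])
E
python3 - <<'E'
from h import *
for n in('scene','top','wrist'):
    im,c=snap(n,n+'0.png'); print(n,{k:(np.round(v,3).tolist() if k=='cam_to_world' else v) for k,v in c.items()})
o=get_obs(); print(o)
E
```

```text
pics
scene {'vfov': 57.78128273773743, 'cx': 317.0944655595314, 'cy': 200.62962001731037, 'cam_to_world': [[-0.794, -0.398, 0.459, 977.402], [0.607, -0.5, 0.617, 543.247], [-0.016, 0.769, 0.639, 688.716], [0.0, 0.0, 0.0, 1.0]]}
top {'vfov': 47.22759665425828, 'cx': 320.34068382384197, 'cy': 193.757691549672, 'cam_to_world': [[0.0, 0.997, -0.079, 503.099], [-1.0, 0.001, 0.007, -15.472], [0.007, 0.079, 0.997, 1201.291], [0.0, 0.0, 0.0, 1.0]]}
wrist {'vfov': 66.22357873616593, 'cx': 323.6978009727336, 'cy': 200.8998113975285, 'cam_to_world': [[0.262, 0.932, 0.249, 203.387], [-0.965, 0.254, 0.065, -487.248], [-0.003, -0.258, 0.966, 384.231], [0.0, 0.0, 0.0, 1.0]]}
{'time': 0.15, 'joint_positions': array([-1.45102180e+00,  3.42546849e-01,  1.52476686e+00, -2.21274400e-06,
        1.27541169e+00, -1.46027440e-01]), 'dq': array([ 0.0002094 , -0.00058575, -0.00249058,  0.00010854,  0.00122668,
       -0.00092855]), 'tau': array([ 1.16396684e-03, -4.31471980e+01, -2.44351941e+01,  7.17460737e-02,
        5.37108968e-02, -8.14788382e-05]), 'tool_pos': array([ 137.88226803, -506.28419072,  243.22354966]), 'tcp_rot': array([-3.14047166e+00, -1.62730739e-04,  2.65802518e-01]), 'contact_force': array([-0.36480169, -0.06262799,  0.39100753]), 'moment': array([-0.01807357, -0.02781991,  0.01674157]), 'grip_width': 91.83346001529193}
```

View pics/scene0.png

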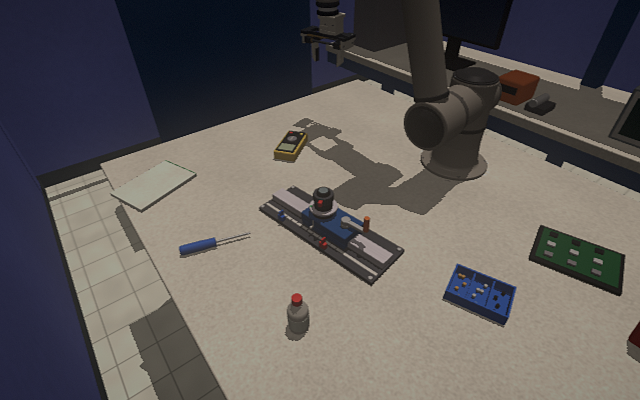

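View pics/top0.png

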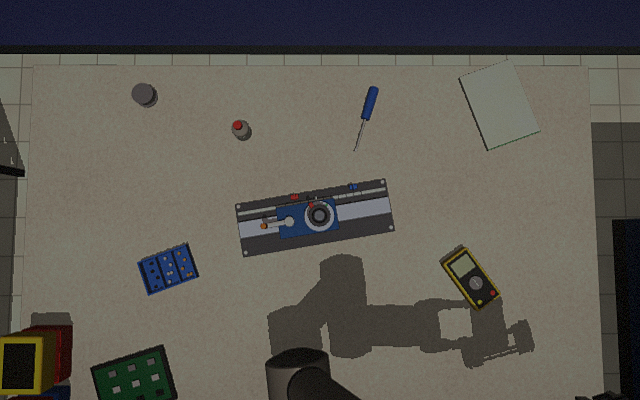

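The rail is at about (315,217) in top, with its +y end to the left. The markers are on the far side: red near (293,197) and blue near (352,187). The lever points left with its orange post at (264,226). I'll zoom in to measure.

```bash
python3 - <<'E'
import cv2
a=cv2.imread('pics/top0.png')[165:270,225:405]; a=cv2.resize(a,None,fx=4.4,fy=4.4,interpolation=cv2.INTER_CUBIC); cv2.imwrite('pics/tz.png',cv2.convertScaleAbs(a,alpha=1.6))
a=cv2.imread('pics/scene0.png')[175:285,250:410]; a=cv2.resize(a,None,fx=5,fy=5,interpolation=cv2.INTER_CUBIC); cv2.imwrite('pics/sz.png',cv2.convertScaleAbs(a,alpha=1.6))
E
```

```text
(no output)
```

View pics/tz.png

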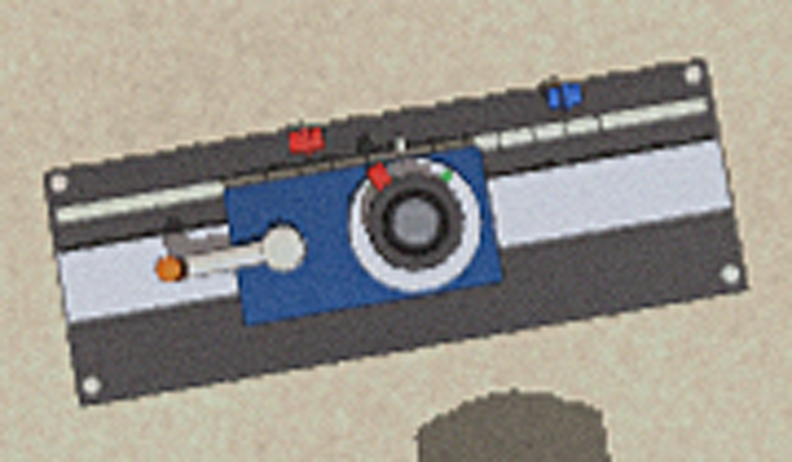

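View pics/sz.png

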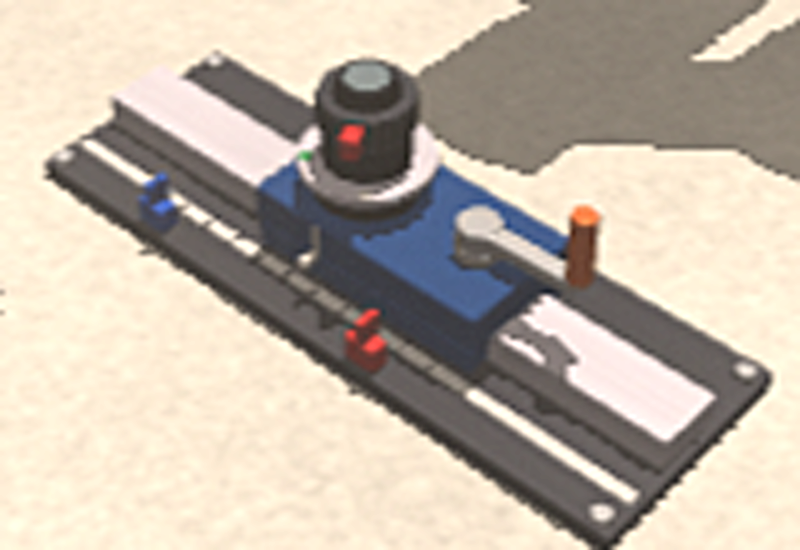

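```bash
python3 - <<'E'
from h import *
c=get_calibration('top')
g=lambda p,z:onz(c,225+p[0]/4.4,165+p[1]/4.4,z)
C=[g(p,12) for p in [(45,172),(703,58),(747,287),(82,405)]]
for a in range(4): print(C[a].round(1),np.linalg.norm(C[a]-C[(a+1)%4]).round(1))
ce=np.mean(C,0); ex=(C[0]+C[1]-C[2]-C[3])[:2]; ex/=np.linalg.norm(ex)
ey=(C[0]-C[1]+C[3]-C[2])[:2];ey/=np.linalg.norm(ey)
print('centre',ce,'yaw from ex',np.arctan2(ex[1],ex[0]),'from ey',np.arctan2(-ey[0],ey[1]))
for n,p,z in [('ring',(413,222),125),('post',(171,267),118),('pivot',(285,249),80),('ptr',(400,144),37),('red',(306,140),35),('blue',(564,97),35),('lug',(378,176),117)]:
    q=g(p,z); d=(q-ce)[:2]; print(n,q.round(1),'rail x,y',(d@ex).round(1),(d@ey).round(1))
E
```

```text
[570.3 197.7  12. ] 395.8
[ 638.4 -192.2   12. ] 138.0
[ 502.6 -216.7   12. ] 396.8
[433.7 174.1  12. ] 138.7
centre [536.25907761  -9.27932763  12.        ] yaw from ex 0.17489287966903727 from ey 0.17375556396337646
ring [537.3 -19.3 125. ] rail x,y -0.8 -10.1
post [513.3 110.5 118. ] rail x,y -1.8 121.9
pivot [523.7  51.7  80. ] rail x,y -1.8 62.2
ptr [585.3 -12.1  37. ] rail x,y 47.8 -11.2
red [587.7  42.5  35. ] rail x,y 59.7 42.1
blue [ 612.9 -107.5   35. ] rail x,y 58.4 -110.0
lug [ 5.623e+02 -5.000e-01  1.170e+02] rail x,y 27.2 4.2
```

```bash
cat >> h.py <<'E'
from scipy.spatial.transform import Rotation as Ro
def rel(p,yawdeg,o=None):
    o=o or get_obs(); R0=Ro.from_euler('xyz',o['tcp_rot']); R1=Ro.from_euler('xyz',[np.pi,0,np.radians(yawdeg)])
    d=R0.inv().apply(np.array(p)-o['tool_pos'])/400; r=(R0.inv()*R1).as_rotvec(degrees=True)/30
    return np.r_[d,r].round(4).tolist()
E
python3 - <<'E'
from h import *
print(rel([400,-220,260],-15)); print(rel([500,40,260],-45))
E
```

```text
[0.8203, -0.5185, -0.0412, -0.0022, 0.0003, 1.0076]
[1.2323, -1.08, -0.0405, -0.0021, 0.0008, 2.0076]
```

Call:
{"name": "carry_out", "arguments": {
  "moves": [0.82,-0.52,-0.04,0,0,0.5,0.4,0.82,-0.52,-0.04,0,0,0.98,0.4,0.82,-0.52,-0.04,0,0,0.98,0.4,0.82,-0.52,-0.04,0,0,0.98,0.4,0.82,-0.52,-0.04,0,0,0.98,0.4,0.82,-0.52,-0.04,0,0,0.98,0.4,0.82,-0.52,-0.04,0,0,0.98,0.4,0.82,-0.52,-0.04,0,0,0.98,0.4]
}}

```text
time: 0.95
tool_pos: [400.7, -217.6, 259.6]
tcp_rot: [-3.141, 0.0, -0.247]
contact_force: [1.1, -0.8, -0.2]
grip_width: 37.5
```

```bash
python3 - <<'E'
from h import *
print(rel([500,20,280],-45)); print(get_obs()['tcp_rot'])
E
```

```text
[0.0952, -0.6367, -0.0504, -0.0018, 0.0012, 1.0276]
[-3.14055382e+00  3.45681275e-04 -2.47339315e-01]
```

Call:
{"name": "carry_out", "arguments": {
  "moves": [0.095,-0.637,-0.05,0,0,1,0.4,0.095,-0.637,-0.05,0,0,1,0.4,0.095,-0.637,-0.05,0,0,1,0.4,0.095,-0.637,-0.05,0,0,1,0.4,0.095,-0.637,-0.05,0,0,1,0.4,0.095,-0.637,-0.05,0,0,1,0.4,0.095,-0.637,-0.05,0,0,1,0.4,0.095,-0.637,-0.05,0,0,1,0.4]
}}

```text
time: 1.75
tool_pos: [499.8, 20.8, 279.4]
tcp_rot: [3.141, 0.001, -0.769]
contact_force: [-0.4, 0.1, 0.4]
grip_width: 36.8
```

```bash
python3 - <<'E'
from h import *
im,c=snap('wrist','w1.png'); print(get_obs()['tool_pos'],get_obs()['joint_positions'])
E
```

```text
[499.5762317   19.9330627  279.44620416] [-1.13864621e-01  2.69713780e-01  1.52678725e+00  5.62824401e-04
  1.34631750e+00  2.22710324e+00]
```

View pics/w1.png

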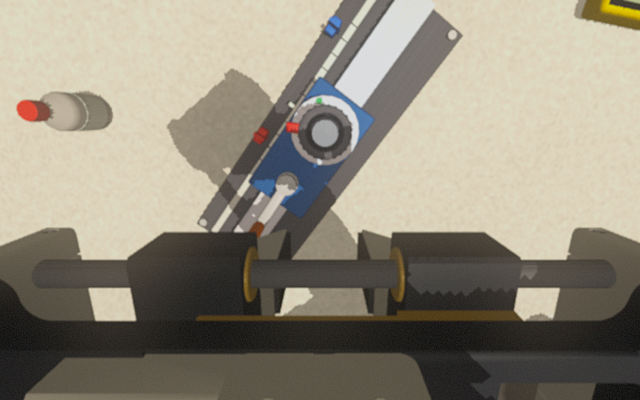

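```bash
python3 - <<'E'
import cv2
a=cv2.imread('pics/w1.png')[75:245,195:395]; a=cv2.resize(a,None,fx=4,fy=4,interpolation=cv2.INTER_CUBIC); cv2.imwrite('pics/w1z.png',cv2.convertScaleAbs(a,alpha=1.5))
E
```

```text
(no output)
```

View pics/w1z.png

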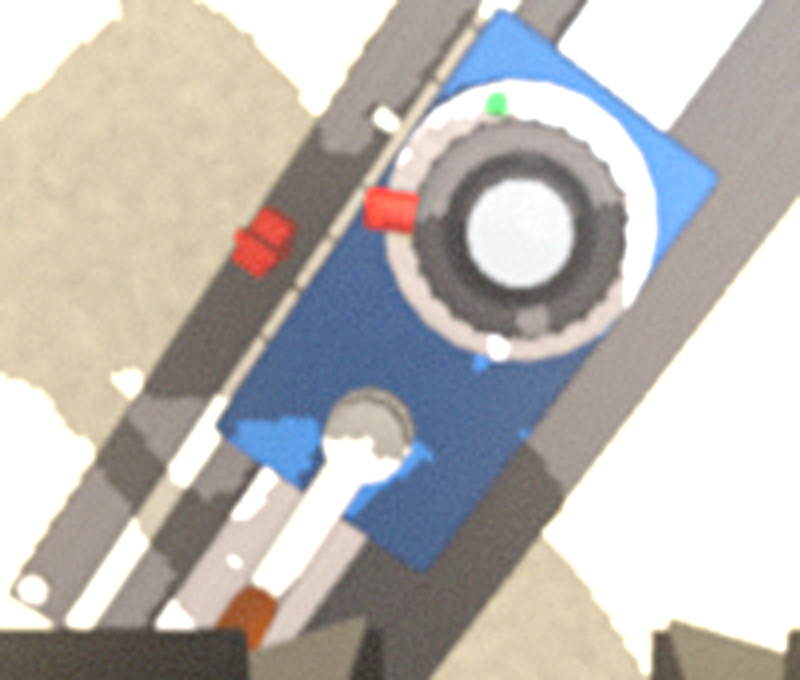

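```bash
python3 - <<'E'
from h import *
c=get_calibration('wrist')
g=lambda p,z:onz(c,195+p[0]/4,75+p[1]/4,z)
y=.1745; ex=np.array([np.cos(y),np.sin(y)]); ey=np.array([-ex[1],ex[0]]); ce=np.array([536.3,-9.3])
P={}
for n,p,z in [('ring',(521,234),131),('pivot',(368,431),80),('ptr',(380,116),36),('redblade',(264,242),42),('redin',(288,252),42),('lug',(392,209),119),('green',(497,103),80),('bd1',(500,12),58),('bd2',(718,180),58),('bd3',(425,570),58),('bd4',(220,428),58)]:
    q=g(p,z); d=q[:2]-ce; P[n]=np.array([d@ex,d@ey]); print(n,q.round(1),'rail',P[n].round(1))
for n in('lug','green'):
    d=P[n]-P['ring'];print(n,np.degrees(np.arctan2(d[1],d[0])),np.hypot(*d))
for a,b in[('bd1','bd2'),('bd2','bd3'),('bd1','bd4')]:print(P[a]-P[b])
E
```

```text
ring [537.4 -18.8 131. ] rail [-0.5 -9.6]
pivot [526.6  51.6  80. ] rail [ 1.  61.7]
ptr [588.1  -9.9  36. ] rail [50.9 -9.5]
redblade [586.6  41.1  42. ] rail [58.3 40.9]
redin [579.5  38.   42. ] rail [50.8 39.1]
lug [ 5.627e+02 -4.000e-01  1.190e+02] rail [27.5  4.2]
green [564.3 -36.4  80. ] rail [ 22.8 -31.5]
bd1 [581.8 -54.3  58. ] rail [ 37.  -52.2]
bd2 [506.3 -67.6  58. ] rail [-39.6 -52.2]
bd3 [482.3  75.7  58. ] rail [-38.5  93.1]
bd4 [556.9  88.   58. ] rail [37.2 92.2]
lug 26.075110064428156 31.233221200688998
green -43.163186834328386 32.04673540631659
[ 7.66472441e+01 -2.20326883e-02]
[  -1.17468522 -145.24817193]
[  -0.15746904 -144.44628625]
```

```bash
python3 - <<'E'
from h import *
c=get_calibration('scene')
y=.1745; ex=np.array([np.cos(y),np.sin(y)]); ey=np.array([-ex[1],ex[0]]); ce=np.array([536.3,-9.3])
for n,p,z in [('post',(585,215),118),('postbase',(580,278),77),('ring/barrel',(368,75),131),('redin',(370,318),42)]:
    q=onz(c,250+p[0]/5,175+p[1]/5,z); d=q[:2]-ce; print(n,q.round(1),(d@ex).round(1),(d@ey).round(1))
print(rel([513.5,111.5,180],-45)); print(rel([513.5,111.5,101],-45))
E
```

```text
post [515.6 114.5 118. ] 1.1 125.5
postbase [515.1 114.7  77. ] 0.6 125.8
ring/barrel [539.4 -18.1 131. ] 1.6 -9.2
redin [589.4  46.4  42. ] 62.0 45.6
[-0.1341, -0.1886, 0.2487, 0.0006, 0.0025, 0.0288]
[-0.1338, -0.1887, 0.4462, 0.0006, 0.0025, 0.0288]
```

```bash
python3 - <<'E'
from h import *
print(rel([514.5,112.5,180],-62)); print(rel([514.5,112.5,101],-62))
E
```

```text
[-0.134, -0.1921, 0.2487, 0.001, 0.0024, 0.5955]
[-0.1338, -0.1922, 0.4462, 0.001, 0.0024, 0.5955]
```

Call:
{"name": "carry_out", "arguments": {
  "moves": [-0.134,-0.192,0.24,0,0,0.6,0.4,-0.134,-0.192,0.24,0,0,0.6,0.4,-0.134,-0.192,0.24,0,0,0.6,0.4,-0.134,-0.192,0.24,0,0,0.6,0.4,-0.134,-0.192,0.34,0,0,0.6,0.4,-0.134,-0.192,0.446,0,0,0.6,0.4,-0.134,-0.192,0.446,0,0,0.6,0.4,-0.134,-0.192,0.446,0,0,0.6,0.25]
}}

```text
time: 2.6
tool_pos: [514.9, 111.1, 102.3]
tcp_rot: [3.141, 0.001, -1.086]
contact_force: [0.0, 0.0, 0.3]
grip_width: 32.5
```

```bash
python3 - <<'E'
from h import *
im,c=snap('wrist','w2.png');im,c=snap('scene','s2.png'); print(get_obs())
a=cv2.imread('pics/s2.png')[145:285,250:450]; a=cv2.resize(a,None,fx=3,fy=3,interpolation=cv2.INTER_CUBIC);cv2.imwrite('pics/s2z.png',cv2.convertScaleAbs(a,alpha=1.5))
E
```

```text
{'time': 2.7, 'joint_positions': array([6.75946864e-02, 5.00836482e-01, 1.70335707e+00, 7.65949148e-04,
       9.34231932e-01, 2.72335646e+00]), 'dq': array([ 0.01098385, -0.00556394,  0.00104164,  0.00079626, -0.0080446 ,
        0.00276762]), 'tau': array([-1.23709752e-01, -4.51310170e+01, -1.89578533e+01, -5.24055306e-02,
       -1.88415247e-02, -9.44374100e-03]), 'tool_pos': array([516.0874042 , 111.69873381, 103.68962917]), 'tcp_rot': array([-3.13844785e+00, -7.22126897e-04, -1.08542092e+00]), 'contact_force': array([ 0.16442427, -0.9029613 ,  1.13066195]), 'moment': array([ 0.0853082 ,  0.01437661, -0.06695425]), 'grip_width': 25.754582905177976}
```

View pics/w2.png

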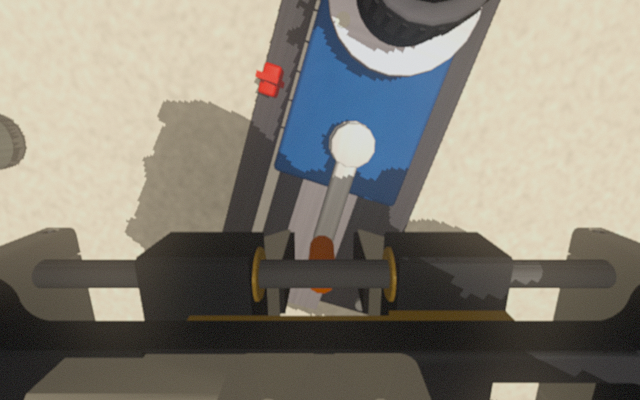

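View pics/s2z.png

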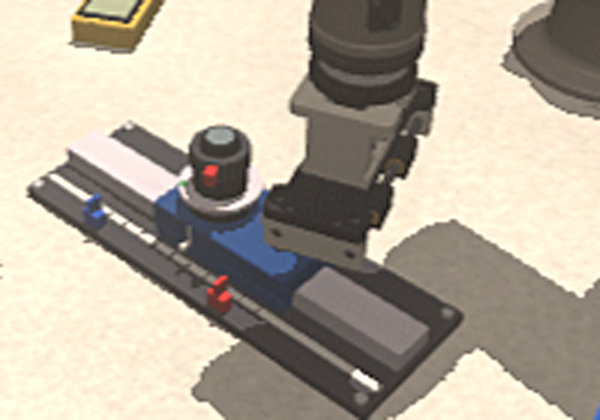

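```bash
python3 - <<'E'
from h import *
p=np.array([525.2,53.7]);y=.1745
o=get_obs()
for th,yw in [(0.15,-62),(.35,-59),(.55,-55),(.75,-50),(.95,-42),(1.15,-34)]:
    q=p+60*np.array([-np.sin(th+y),np.cos(th+y)]); print(th,q,rel([*q,102],yw,o))
E
```

```text
0.15 [506.06990476 110.56861574] [-0.0092, 0.0235, 0.0041, -0.006, -0.0014, -0.0063]
0.35 [495.1531832 105.6344664] [-0.011, 0.0534, 0.004, -0.006, -0.0015, -0.1063]
0.55 [485.4343334   98.62985377] [-0.0069, 0.083, 0.004, -0.0059, -0.0018, -0.2397]
0.75 [477.30081523  89.83402965] [0.0031, 0.1113, 0.0039, -0.0058, -0.002, -0.4063]
0.95 [471.07688642  79.5976558 ] [0.0185, 0.137, 0.0038, -0.0057, -0.0024, -0.673]
1.15 [467.01067534  68.32882414] [0.0387, 0.1591, 0.0038, -0.0055, -0.0028, -0.9397]
```

Call:
{"name": "carry_out", "arguments": {
  "moves": [0,0,0.004,0,0,0,0.22,-0.009,0.023,0.004,0,0,0,0.22,-0.011,0.053,0.004,0,0,-0.11,0.22,-0.007,0.083,0.004,0,0,-0.24,0.22,0.003,0.111,0.004,0,0,-0.41,0.22,0.018,0.137,0.004,0,0,-0.67,0.22,0.039,0.159,0.004,0,0,-0.94,0.22,0.039,0.159,0.004,0,0,-0.94,0.22]
}}

```text
time: 3.5
tool_pos: [466.5, 67.6, 102.7]
tcp_rot: [-3.139, -0.003, -0.593]
contact_force: [0.1, -0.4, 0.2]
grip_width: 20.4
```

```bash
python3 - <<'E'
from h import *
im,c=snap('wrist','w3.png'); print(get_obs())
E
```

```text
{'time': 3.55, 'joint_positions': array([-1.85203811e-02,  4.18422606e-01,  1.85861009e+00,  1.11815262e-03,
        8.60521243e-01,  2.14880788e+00]), 'dq': array([ 0.01355947,  0.01327738, -0.01477797,  0.00119684,  0.00053709,
        0.04743418]), 'tau': array([-3.78056634e-01, -4.09762001e+01, -1.79342991e+01, -3.59278091e-02,
       -1.05213183e-01, -7.58938864e-01]), 'tool_pos': array([466.86089359,  68.02096353, 102.62364749]), 'tcp_rot': array([-3.13867371e+00, -2.91757839e-03, -5.97263562e-01]), 'contact_force': array([-0.41707607,  0.13358246,  0.17114466]), 'moment': array([0.09129965, 0.04775291, 0.02133611]), 'grip_width': 20.012074388984637}
```

View pics/w3.png

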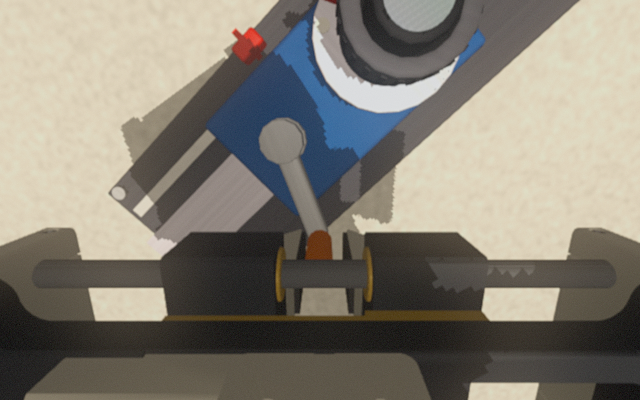

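```bash
python3 - <<'E'
from h import *
for p in ([467,68,175],[537.5,-19.2,175],[537.5,-19.2,112]): print(rel(p,-4))
E
```

```text
[0.0008, -0.0007, -0.1809, -0.004, -0.0069, -1.0073]
[0.2692, 0.0805, -0.1804, -0.004, -0.0069, -1.0073]
[0.2687, 0.0809, -0.0229, -0.004, -0.0069, -1.0073]
```

Call:
{"name": "carry_out", "arguments": {
  "moves": [0,0,-0.1,0,0,0,0.25,0,0,-0.18,0,0,-0.2,0.6,0.1,0.03,-0.18,0,0,-0.4,0.9,0.2,0.06,-0.18,0,0,-0.7,0.9,0.269,0.081,-0.18,0,0,-1,0.9,0.269,0.081,-0.18,0,0,-1,0.9,0.269,0.081,-0.1,0,0,-1,0.9,0.269,0.081,-0.1,0,0,-1,0.9]
}}

```text
time: 4.35
tool_pos: [534.7, -18.2, 139.9]
tcp_rot: [-3.14, 0.003, -0.078]
contact_force: [-0.3, 1.1, -0.4]
grip_width: 74.1
```

```bash
python3 - <<'E'
from h import *
im,c=snap('wrist','w4.png'); im,c=snap('top','t4.png'); print(get_obs()['tool_pos'],get_obs()['grip_width'])
print(rel([537.5,-19.2,112],-4),rel([537.5,-19.2,112],0))
a=cv2.imread('pics/t4.png')[165:270,225:405]; a=cv2.resize(a,None,fx=4.4,fy=4.4,interpolation=cv2.INTER_CUBIC); cv2.imwrite('pics/t4z.png',cv2.convertScaleAbs(a,alpha=1.6))
E
```

```text
[536.76990793 -18.42285315 142.92996084] 80.73232703053385
[0.0018, 0.0019, 0.0773, -0.0026, -0.0042, -0.0108] [0.0018, 0.0019, 0.0773, -0.0024, -0.0043, -0.1442]
```

View pics/w4.png

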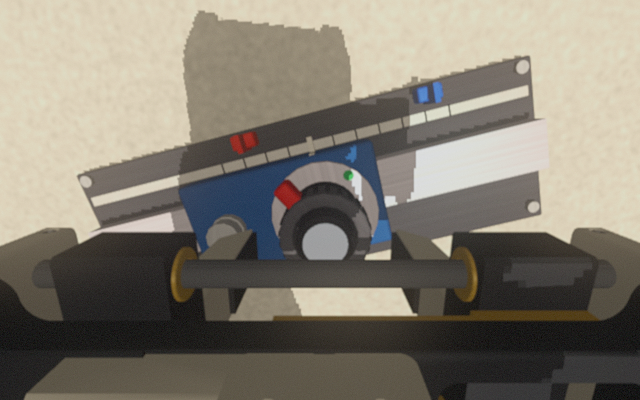

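View pics/t4z.png

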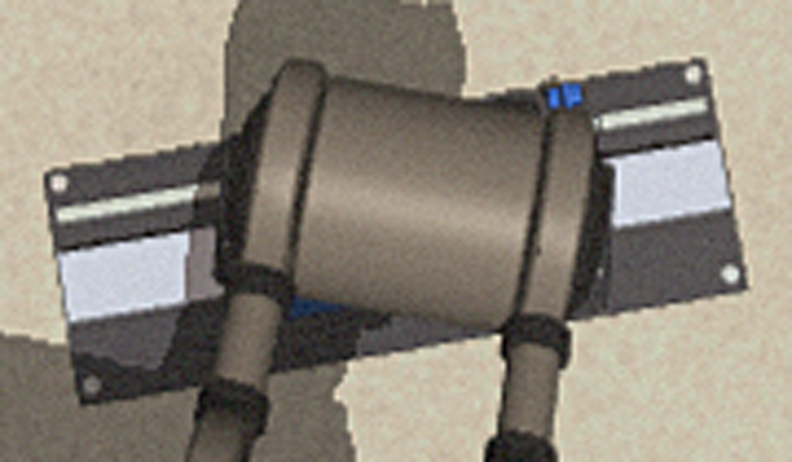

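Call:
{"name": "carry_out", "arguments": {
  "moves": [0.002,0.002,0.077,0,0,-0.1,0.85,0.002,0.002,0.077,0,0,-0.1,0.6,0.002,0.002,0.077,0,0,-0.1,0.45,0.002,0.002,0.077,0,0,-0.1,0.45,0.002,0.002,0.077,0,0,-0.1,0.45,0.002,0.002,0.077,0,0,-0.1,0.45,0.002,0.002,0.077,0,0,-0.1,0.45,0.002,0.002,0.077,0,0,-0.1,0.45]
}}

```text
time: 5.25
tool_pos: [538.3, -19.2, 113.6]
tcp_rot: [-3.14, -0.005, -0.024]
contact_force: [-0.6, 1.3, 6.6]
grip_width: 52.1
```

```bash
python3 - <<'E'
from h import *
im,c=snap('wrist','w5.png'); o=get_obs(); print(o['tool_pos'],o['tcp_rot'],o['grip_width'],o['contact_force'],o['moment'])
a=cv2.imread('pics/w5.png')[40:260,130:430]; a=cv2.resize(a,None,fx=2.66,fy=2.66,interpolation=cv2.INTER_CUBIC); cv2.imwrite('pics/w5z.png',cv2.convertScaleAbs(a,alpha=1.6))
E
```

```text
[538.33740319 -19.15530946 113.57432571] [-3.14035466 -0.00480706 -0.02367523] 51.94613827356757 [-1.1378084   1.50414308  5.86972072] [ 0.31302352  0.08617516 -0.07640263]
```

View pics/w5z.png

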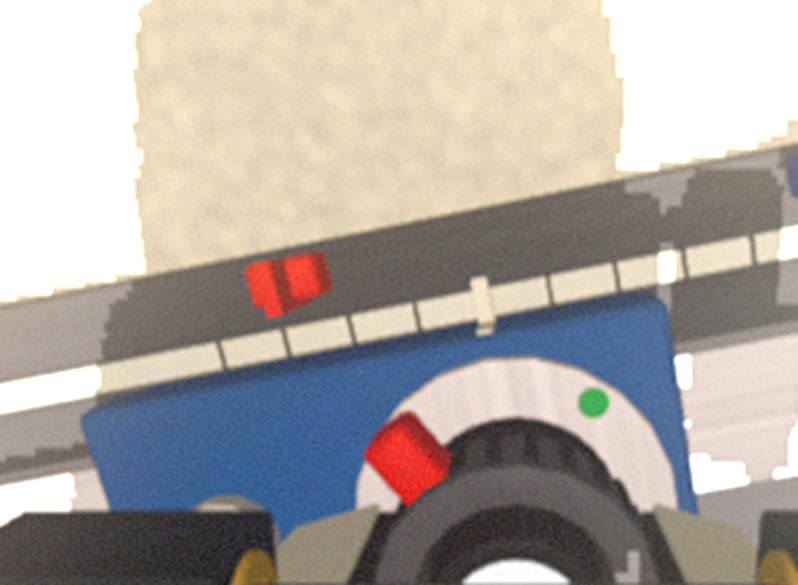

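```bash
python3 - <<'E'
from h import *
a=cv2.imread('pics/w5.png')[125:175,215:325]; a=cv2.resize(a,None,fx=7,fy=7,interpolation=cv2.INTER_CUBIC); cv2.imwrite('pics/w5y.png',cv2.convertScaleAbs(a,alpha=2))
E
```

```text
(no output)
```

View pics/w5y.png

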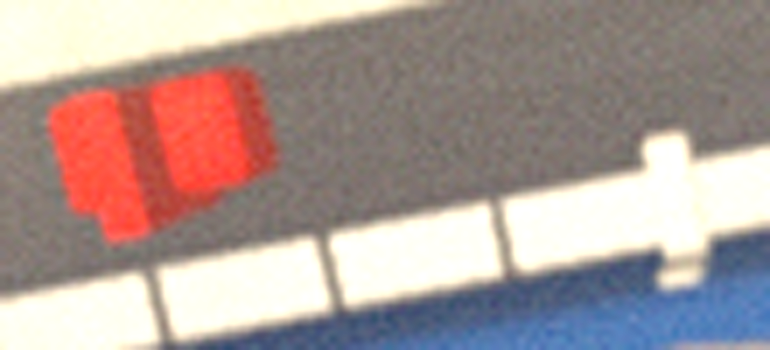

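```bash
cat >> h.py <<'E'
yw=.1745; ex=np.array([np.cos(yw),np.sin(yw)]); ey=np.array([-ex[1],ex[0]]); ce=np.array([536.3,-9.3])
def rail(q): d=np.array(q)[:2]-ce; return np.array([d@ex,d@ey]).round(1)
E
python3 - <<'E'
from h import *
c=get_calibration('wrist')
r=onz(c,215+127/7,125+237/7,42);p=onz(c,215+666/7,125+137/7,37)
print(r,rail(r),p,rail(p))
o=get_obs(); d=rail(r)[1]-rail(p)[1]; t=o['tool_pos'][:2]+d*ey; print(d,t,rail(o['tool_pos']))
print(rel([*t,o['tool_pos'][2]],np.degrees(o['tcp_rot'][2])))
E
```

```text
[581.36941416  43.99350591  42.        ] [53.6 44.7] [589.46432678  -9.51858485  37.        ] [52.3 -9.4]
54.1 [528.94479097  34.12309926] [  0.3 -10.1]
[-0.0266, -0.1326, 0.0, -0.0024, -0.0092, 0.0]
```

Call:
{"name": "carry_out", "arguments": {
  "moves": [-0.004,-0.02,0,0,0,0,0.45,-0.008,-0.04,0,0,0,0,0.45,-0.012,-0.06,0,0,0,0,0.45,-0.016,-0.08,0,0,0,0,0.45,-0.02,-0.1,0,0,0,0,0.45,-0.024,-0.12,0,0,0,0,0.45,-0.0266,-0.1326,0,0,0,0,0.45,-0.0266,-0.1326,0,0,0,0,0.45]
}}

```text
time: 6.1
tool_pos: [528.8, 35.6, 113.7]
tcp_rot: [-3.139, -0.005, -0.023]
contact_force: [0.6, 3.3, -0.9]
grip_width: 51.5
```

```bash
python3 - <<'E'
from h import *
im,c=snap('wrist','w6.png'); o=get_obs(); print(o['tool_pos'],o['tcp_rot'],o['grip_width'],o['contact_force'],o['moment'])
a=cv2.imread('pics/w6.png')[100:200,230:390]; a=cv2.resize(a,None,fx=5,fy=5,interpolation=cv2.INTER_CUBIC); cv2.imwrite('pics/w6z.png',cv2.convertScaleAbs(a,alpha=1.8))
E
```

```text
[528.87928354  35.54447476 113.67886491] [-3.13847537 -0.00481309 -0.02331848] 51.878570353180564 [ 1.67382124  3.94922636 -0.2067473 ] [ 0.67675266 -0.21339284  0.02384529]
```

View pics/w6z.png

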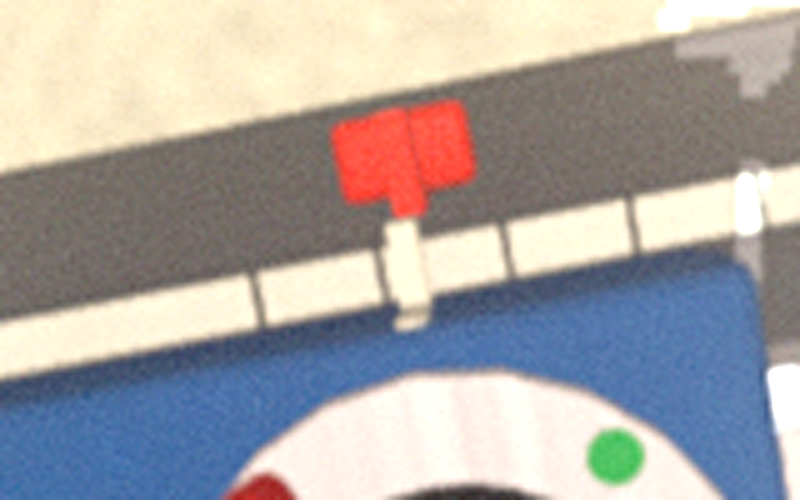

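```bash
python3 - <<'E'
from h import *
c=get_calibration('wrist')
r=onz(c,230+408/5,100+215/5,42);p=onz(c,230+401/5,100+222/5,37); print(rail(r),rail(p),rail(get_obs()['tool_pos']))
E
```

```text
[53.7 44.8] [52.6 46.2] [ 0.5 45.5]
```

Call:
{"name": "carry_out", "arguments": {
  "moves": [0.0005,0.004,0,0,0,0,0.45,0.0005,0.004,0,0,0,0,0.45,0.0005,0.004,0,0,0,0,0.45,0.0005,0.004,0,0,0,0,0.45,0.0005,0.004,0,0,0,0,0.45,0.0005,0.004,0,0,0,0,0.52,0.0005,0.004,0,0,0,0,0.6,0.0005,0.004,0,0,0,0,0.7]
}}

```text
time: 6.95
tool_pos: [528.6, 33.3, 113.6]
tcp_rot: [-3.139, -0.004, -0.023]
contact_force: [-0.1, 0.0, 0.7]
grip_width: 59.5
```

```bash
python3 - <<'E'
from h import *
im,c=snap('wrist','w7.png'); o=get_obs(); print(o['tool_pos'],o['tcp_rot'],o['grip_width'],o['contact_force'],o['moment'])
a=cv2.imread('pics/w7.png')[100:200,230:390]; a=cv2.resize(a,None,fx=5,fy=5,interpolation=cv2.INTER_CUBIC); cv2.imwrite('pics/w7z.png',cv2.convertScaleAbs(a,alpha=1.8))
E
```

```text
[528.64400291  33.35951584 113.59191111] [-3.1393202  -0.0038551  -0.02331289] 62.116924783553635 [ 0.18418348 -0.09556513  0.27946111] [ 0.0505021  -0.00176766 -0.03182125]
```

View pics/w7z.png

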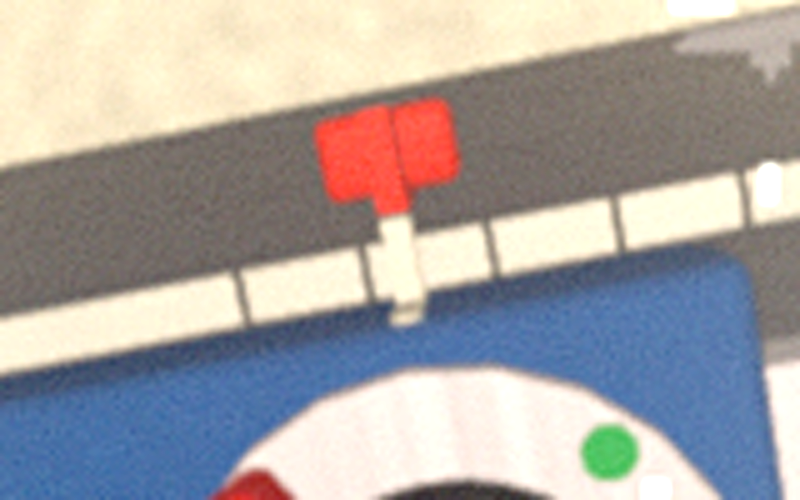

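```bash
python3 - <<'E'
from h import *
for p in ([528.6,33.4,190],[458,121,165]): print(rel(p,-31))
E
```

```text
[0.0006, -0.0005, -0.191, -0.0061, -0.0061, 0.9888]
[-0.1812, -0.2152, -0.1287, -0.0061, -0.0061, 0.9888]
```

Call:
{"name": "carry_out", "arguments": {
  "moves": [0,0,-0.06,0,0,0,0.8,0,0,-0.17,0,0,0,0.7,-0.05,-0.05,-0.17,0,0,0.3,0.6,-0.12,-0.14,-0.17,0,0,0.6,0.5,-0.181,-0.215,-0.15,0,0,0.98,0.45,-0.181,-0.215,-0.13,0,0,0.98,0.45,-0.181,-0.215,-0.13,0,0,0.98,0.45,-0.181,-0.215,-0.13,0,0,0.98,0.45]
}}

```text
time: 7.8
tool_pos: [458.4, 120.5, 165.7]
tcp_rot: [-3.138, -0.003, -0.535]
contact_force: [-0.7, -0.1, 0.6]
grip_width: 41.7
```

```bash
python3 - <<'E'
from h import *
im,c=snap('wrist','w8.png'); im,c=snap('scene','s8.png'); o=get_obs(); print(o['tool_pos'],o['tcp_rot'],o['grip_width'])
a=cv2.imread('pics/s8.png')[145:285,250:450]; a=cv2.resize(a,None,fx=4,fy=4,interpolation=cv2.INTER_CUBIC);cv2.imwrite('pics/s8z.png',cv2.convertScaleAbs(a,alpha=1.5))
E
```

```text
[458.77605753 120.24036393 165.83517159] [-3.13755305e+00 -3.02948967e-03 -5.36017380e-01] 41.60208581206475
```

View pics/w8.png

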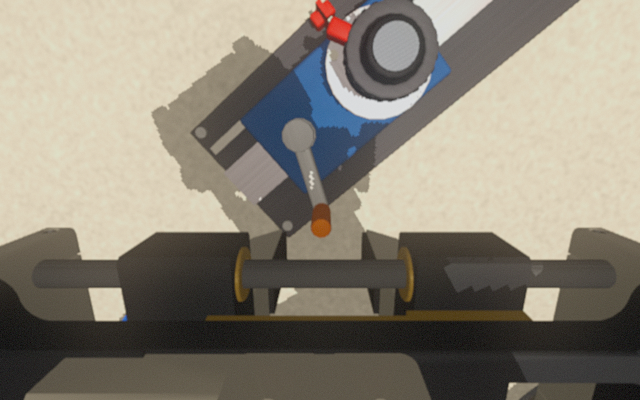

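View pics/s8z.png

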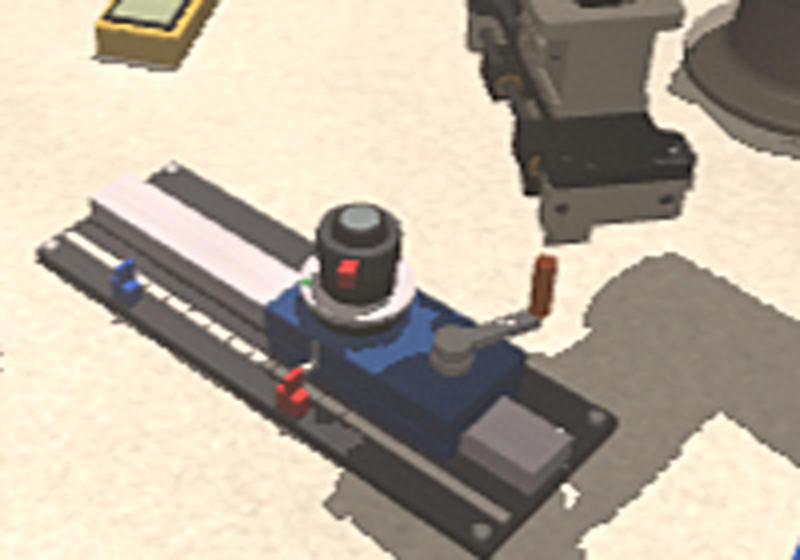

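```bash
python3 - <<'E'
from h import *
c=get_calibration('wrist')
p=onz(c,321,228,118);print('post',p,rail(p)); 
for z in(77,82,88): v=onz(c,298,134,z);print('piv',v,rail(v),np.hypot(*(p-v)[:2]),np.degrees(np.arctan2(*( -(rail(p)-rail(v))[0], (rail(p)-rail(v))[1]))))
c2=get_calibration('scene'); p=onz(c2,250+545/4,145+258/4,118); print(p,rail(p))
r=onz(c,396,46,131); print('ring',r,rail(r))
E
```

```text
post [458.94705142 122.97429375 118.        ] [-53.2 143.7]
piv [517.84653197 108.03410982  77.        ] [  2.2 118.8] 60.76477520438523 65.79806165253083
piv [517.81374571 107.54993646  82.        ] [  2.1 118.3] 60.85391108995421 65.33007364461511
piv [517.77440219 106.96892841  88.        ] [  1.9 117.7] 60.96580122423693 64.73881266078024
[459.16424243 121.06048013 118.        ] [-53.3 141.8]
ring [529.46664334  34.81415582 131.        ] [ 0.9 44.6]
```

```bash
python3 - <<'E'
from h import *
print(rel([459.2,122,102],-31))
E
```

```text
[-0.0018, -0.0037, 0.1596, -0.0077, -0.0058, 0.0096]
```

Call:
{"name": "carry_out", "arguments": {
  "moves": [-0.002,-0.004,0.08,0,0,0,0.45,-0.002,-0.004,0.16,0,0,0,0.45,-0.002,-0.004,0.16,0,0,0,0.45,-0.002,-0.004,0.16,0,0,0,0.35,-0.002,-0.004,0.16,0,0,0,0.2,-0.002,-0.004,0.16,0,0,0,0.2,-0.002,-0.004,0.16,0,0,0,0.2,-0.002,-0.004,0.16,0,0,0,0.2]
}}

```text
time: 8.7
tool_pos: [459.5, 122.2, 102.5]
tcp_rot: [-3.137, -0.004, -0.536]
contact_force: [0.4, -0.0, -0.1]
grip_width: 18.6
```

```bash
python3 - <<'E'
from h import *
im,c=snap('wrist','w9.png')
p=np.array([516,108.]);y=.1745
o=get_obs(); print(o['tool_pos'],o['grip_width'],o['contact_force'],np.degrees(o['tcp_rot']))
for th,yw in [(1.05,-31),(.95,-33),(.85,-36),(.75,-40),(.65,-43),(.55,-46),(.45,-48),(.35,-50),(.15,-57),(0,-60),(-.1,-61)]:
    q=p+60*np.array([-np.sin(th+y),np.cos(th+y)]); print(th,q.round(1),rel([*q,102],yw,o))
E
```

```text
[459.40493288 122.19080804 102.31010422] 18.21581013806645 [ 0.24728805  0.10294908 -0.27528759] [-179.74074074   -0.21328634  -30.70395775]
1.05 [459.6 128.4] [-0.0075, -0.0135, 0.0008, -0.0087, -0.0071, 0.0099]
0.95 [461.9 133.9] [-0.0096, -0.0283, 0.0009, -0.0088, -0.0069, 0.0766]
0.85 [464.7 139.2] [-0.0102, -0.0433, 0.0009, -0.009, -0.0067, 0.1766]
0.75 [468.1 144.1] [-0.0093, -0.0583, 0.001, -0.0092, -0.0064, 0.3099]
0.65 [471.9 148.7] [-0.0069, -0.0731, 0.0011, -0.0094, -0.0062, 0.4099]
0.55 [476.2 152.9] [-0.0031, -0.0876, 0.0012, -0.0095, -0.0059, 0.5099]
0.45 [480.9 156.7] [0.0022, -0.1016, 0.0012, -0.0096, -0.0058, 0.5765]
0.35 [486.  159.9] [0.0089, -0.115, 0.0013, -0.0098, -0.0056, 0.6432]
0.15 [496.9 164.9] [0.0261, -0.1396, 0.0015, -0.0101, -0.005, 0.8765]
0 [505.6 167.1] [0.0419, -0.1555, 0.0016, -0.0103, -0.0047, 0.9765]
-0.1 [511.5 167.8] [0.0538, -0.1646, 0.0017, -0.0103, -0.0047, 1.0099]
```

View pics/w9.png

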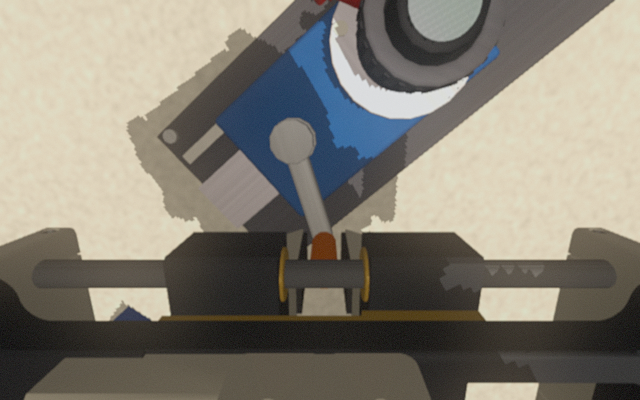

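Call:
{"name": "carry_out", "arguments": {
  "moves": [-0.0075,-0.0135,0,0,0,0,0.2,-0.0096,-0.028,0,0,0,0.08,0.2,-0.0102,-0.043,0,0,0,0.18,0.2,-0.0093,-0.058,0,0,0,0.31,0.2,-0.007,-0.073,0,0,0,0.41,0.2,-0.003,-0.088,0,0,0,0.5,0.2,-0.0005,-0.095,0,0,0,0.55,0.2,-0.0005,-0.095,0,0,0,0.55,0.2]
}}

```text
time: 9.55
tool_pos: [478.6, 155.4, 102.4]
tcp_rot: [-3.136, -0.002, -0.823]
contact_force: [0.1, -0.4, -0.7]
grip_width: 18.4
```

```bash
python3 - <<'E'
from h import *
im,c=snap('wrist','w10.png')
p=np.array([516,108.]);y=.1745
o=get_obs(); print(o['tool_pos'],o['grip_width'],o['contact_force'],np.degrees(o['tcp_rot']))
for th,yw in [(.4,-48),(.3,-50),(.2,-54),(.1,-57),(0,-60),(-.06,-61),(-.1,-61)]:
    q=p+60*np.array([-np.sin(th+y),np.cos(th+y)]); print(th,q.round(1),rel([*q,102],yw,o))
E
```

```text
[478.72168379 155.23399653 102.45438568] 18.62621751435401 [ 0.9474538  -1.04219774 -0.83007142] [-1.79671922e+02 -1.39358618e-01 -4.71402182e+01]
0.4 [483.4 158.4] [0.0022, -0.0139, 0.0012, -0.011, -0.0046, 0.0287]
0.3 [488.6 161.4] [0.0055, -0.0285, 0.0013, -0.011, -0.0044, 0.0953]
0.2 [494.1 163.8] [0.0103, -0.0427, 0.0014, -0.0112, -0.004, 0.2287]
0.1 [499.7 165.8] [0.0165, -0.0564, 0.0015, -0.0113, -0.0037, 0.3287]
0 [505.6 167.1] [0.024, -0.0694, 0.0016, -0.0114, -0.0034, 0.4287]
-0.06 [509.1 167.6] [0.0291, -0.0768, 0.0016, -0.0114, -0.0033, 0.462]
-0.1 [511.5 167.8] [0.0327, -0.0815, 0.0017, -0.0114, -0.0033, 0.462]
```

View pics/w10.png

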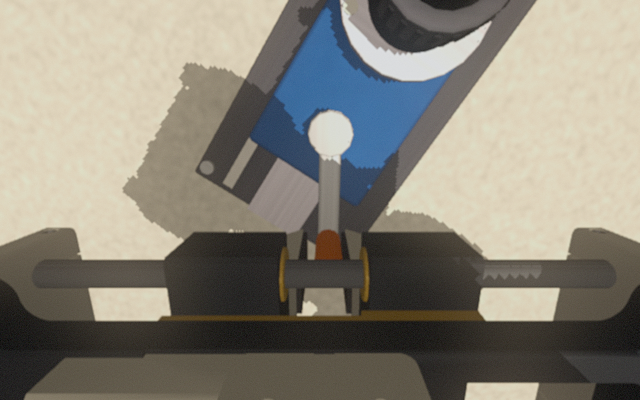

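```bash
python3 - <<'E'
from h import *
T=np.load('pics/w10.png.T.npy')
c=get_calibration('wrist')
for u,v in[(250,140),(360,203)]: print(rail(onz(c,u,v,58)))
print('piv',rail(onz(c,330,133,82)))
c=dict(c);c['cam_to_world']=np.load('pics/w8.png.T.npy')
for u,v in[(241,121),(306,191)]: print('before',rail(onz(c,u,v,58)))
E
```

```text
[ 39.  149.4]
[-38.1 145.9]
piv [  2.  119.5]
before [ 39.  148.2]
before [-36.6 146.8]
```

Carriage unmoved within about 1 mm. Continuing the swing to the stop.

Call:
{"name": "carry_out", "arguments": {
  "moves": [0.002,-0.014,0,0,0,0,0.2,0.0055,-0.0285,0,0,0,0.1,0.2,0.01,-0.043,0,0,0,0.23,0.2,0.0165,-0.056,0,0,0,0.33,0.2,0.024,-0.069,0,0,0,0.43,0.2,0.027,-0.0735,0,0,0,0.45,0.2,0.029,-0.077,0,0,0,0.46,0.2,0.029,-0.077,0,0,0,0.46,0.2]
}}

```text
time: 10.4
tool_pos: [509.0, 167.7, 102.5]
tcp_rot: [-3.136, -0.001, -1.063]
contact_force: [-2.5, 1.0, -0.9]
grip_width: 18.1
```

```bash
python3 - <<'E'
from h import *
im,c=snap('wrist','w11.png')
o=get_obs(); print(o['tool_pos'],o['grip_width'],o['contact_force'],o['moment'],np.degrees(o['tcp_rot']),rail(o['tool_pos']))
E
```

```text
[509.02585171 167.63219441 102.52873539] 18.334811853152353 [-1.96368161  0.38144412 -0.16627478] [0.07824294 0.45350012 0.01885607] [-1.79667111e+02 -5.45589993e-02 -6.08900523e+01] [  3.9 179. ]
```

View pics/w11.png

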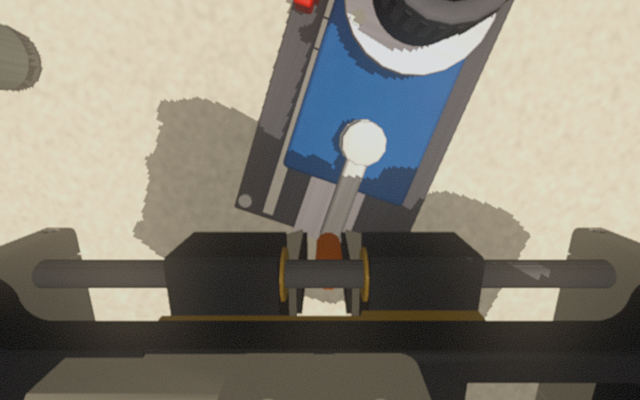

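```bash
python3 - <<'E'
from h import *
o=get_obs();t=o['tool_pos'].copy()
for d in(2,4): q=t.copy(); q[:2]+=d*ex; print(rel(q,-60.9,o))
E
```

```text
[0.0016, -0.0047, 0.0, -0.0111, -0.0018, 0.0003]
[0.0033, -0.0094, 0.0001, -0.0111, -0.0018, 0.0003]
```

Call:
{"name": "carry_out", "arguments": {
  "moves": [0.001,-0.002,0,0,0,0,0.2,0.0016,-0.0047,0,0,0,0,0.2,0.002,-0.006,0,0,0,0,0.2,0.0025,-0.007,0,0,0,0,0.2,0.0025,-0.007,0,0,0,0,0.2,0.0025,-0.007,0,0,0,0,0.2,0.0025,-0.007,0,0,0,0,0.2,0.0025,-0.007,0,0,0,0,0.2]
}}

```text
time: 11.25
tool_pos: [510.2, 167.9, 102.3]
tcp_rot: [-3.14, 0.0, -1.062]
contact_force: [-7.7, -0.9, 3.8]
grip_width: 18.4
```

```bash
python3 - <<'E'
from h import *
o=get_obs(); print(o['tool_pos'],o['grip_width'],o['contact_force'],o['moment'],rail(o['tool_pos']))
E
```

```text
[510.24095241 167.85786295 102.33913126] 18.398899283914133 [-7.65498471 -0.91824964  3.80181298] [-0.08328326  1.4269373  -0.05851317] [  5.1 179. ]
```

```bash
python3 - <<'E'
from h import *
for p in ([510,167.5,185],[450,100,185]): print(rel(p,-31))
E
```

```text
[0.0004, 0.0005, -0.2067, -0.004, -0.0005, -0.9955]
[0.0748, 0.2137, -0.2071, -0.004, -0.0005, -0.9955]
```

Call:
{"name": "carry_out", "arguments": {
  "moves": [-0.001,0.002,0,0,0,0,0.3,-0.001,0.002,-0.1,0,0,0,0.3,0,0,-0.22,0,0,0,0.5,0.1,0.04,-0.24,0,0,-0.25,0.9,0.2,0.08,-0.24,0,0,-0.5,0.9,0.316,0.121,-0.24,0,0,-0.75,0.9,0.316,0.121,-0.24,0,0,-1,0.9,0.316,0.121,-0.24,0,0,-1,0.9]
}}

```text
time: 12.05
tool_pos: [530.5, 32.1, 198.8]
tcp_rot: [-3.138, -0.003, -0.54]
contact_force: [-0.2, 0.2, 0.3]
grip_width: 70.7
```

Call:
{"name": "carry_out", "arguments": {
  "moves": [0,0,0,0,0,-0.28,0.9,0,0,0,0,0,-0.56,0.9,0,0,0,0,0,-0.84,0.9,0,0,0,0,0,-1,0.9,0,0,0,0,0,-1,0.9,0,0,0,0,0,-1,0.9,0,0,0,0,0,-1,0.9,0,0,0,0,0,-1,0.9]
}}

```text
time: 12.85
tool_pos: [530.6, 32.3, 198.8]
tcp_rot: [-3.141, -0.005, -0.018]
contact_force: [-0.3, -0.1, 0.1]
grip_width: 82.6
```

```bash
python3 - <<'E'
from h import *
im,c=snap('wrist','w12.png'); im,c=snap('scene','s12.png')
o=get_obs(); print(o['tool_pos'],o['grip_width'],o['contact_force'],rail(o['tool_pos']),o['joint_positions'])
a=cv2.imread('pics/s12.png')[165:285,270:430]; a=cv2.resize(a,None,fx=5,fy=5,interpolation=cv2.INTER_CUBIC);cv2.imwrite('pics/s12z.png',cv2.convertScaleAbs(a,alpha=1.5))
E
```

```text
[530.5431068   32.18502657 198.74910736] 82.77621113672892 [0.60762557 0.23718861 0.54656578] [ 1.5 41.9] [-8.44054053e-02  3.91630951e-01  1.58005602e+00  1.43852731e-03
  1.16535770e+00  1.50342230e+00]
```

View pics/w12.png

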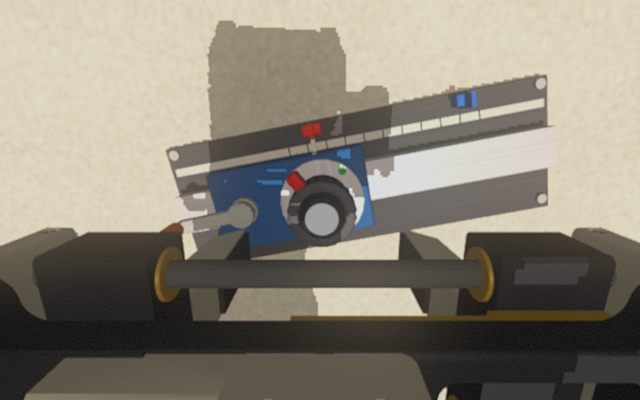

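View pics/s12z.png

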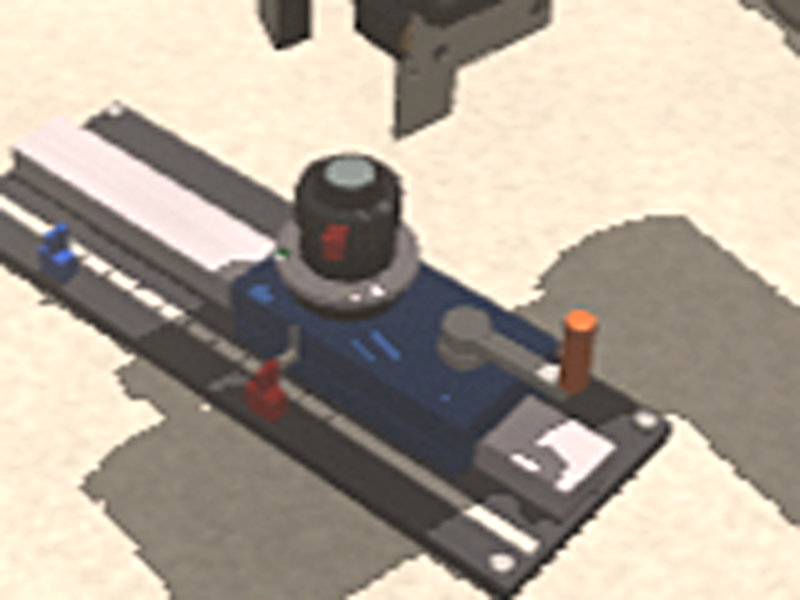

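```bash
python3 - <<'E'
from h import *
a=cv2.imread('pics/w12.png')[110:165,270:360]; a=cv2.resize(a,None,fx=8,fy=8,interpolation=cv2.INTER_CUBIC);cv2.imwrite('pics/w12z.png',cv2.convertScaleAbs(a,alpha=2))
c=get_calibration('wrist'); print('ring',onz(c,322,219,131),rail(onz(c,322,219,131)))
c=get_calibration('scene')
p=onz(c,270+581/5,165+320/5,118);v=onz(c,270+469/5,165+325/5,82);r=onz(c,270+350/5,165+172/5,131)
print(rail(p),rail(v),rail(r),r)
E
```

```text
ring [529.53966841  34.80127092 131.        ] [ 1.  44.6]
[  2.  179.4] [  6.8 123.5] [ 2.8 45. ] [531.23063514  35.49900575 131.        ]
```

View pics/w12z.png

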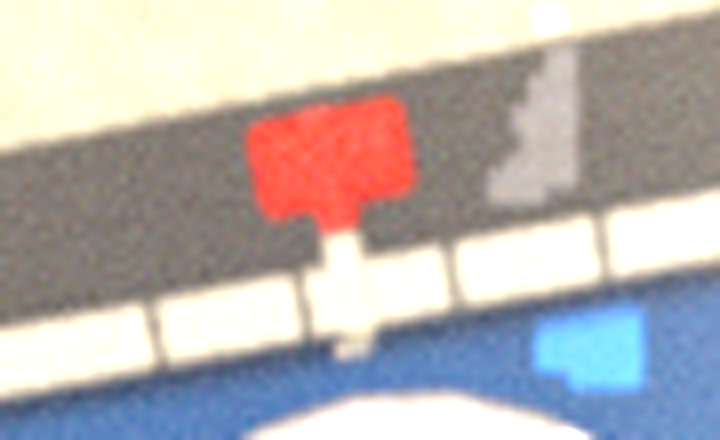

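```bash
python3 - <<'E'
from h import *
print(rel([529.2,34.6,112],29),rel([529.2,34.6,150],29))
E
```

```text
[-0.0045, -0.0058, 0.2169, 0.0004, -0.0091, -1.0003] [-0.004, -0.0059, 0.1219, 0.0004, -0.0091, -1.0003]
```

Call:
{"name": "carry_out", "arguments": {
  "moves": [-0.004,-0.006,0.03,0,0,-0.25,0.9,-0.004,-0.006,0.06,0,0,-0.5,0.9,-0.004,-0.006,0.09,0,0,-0.75,0.9,-0.004,-0.006,0.11,0,0,-1,0.9,-0.004,-0.006,0.11,0,0,-1,0.9,-0.004,-0.006,0.16,0,0,-1,0.9,-0.004,-0.006,0.217,0,0,-1,0.9,-0.004,-0.006,0.217,0,0,-1,0.9]
}}

```text
time: 13.75
tool_pos: [527.9, 34.8, 110.1]
tcp_rot: [-3.14, -0.001, 0.502]
contact_force: [0.4, 0.5, -0.3]
grip_width: 82.8
```

```bash
python3 - <<'E'
from h import *
im,c=snap('wrist','w13.png')
o=get_obs(); print(o['tool_pos'],o['grip_width'],o['contact_force'],np.degrees(o['tcp_rot']),rel([529.2,34.6,112],29))
E
```

```text
[528.84850691  34.70321134 111.53684562] 82.38824938005736 [-0.03178169 -0.03496938 -0.02376326] [ 1.79990725e+02 -1.52584691e-01  2.88200838e+01] [0.0006, 0.0006, -0.0012, 0.0003, -0.0051, -0.006]
```

View pics/w13.png

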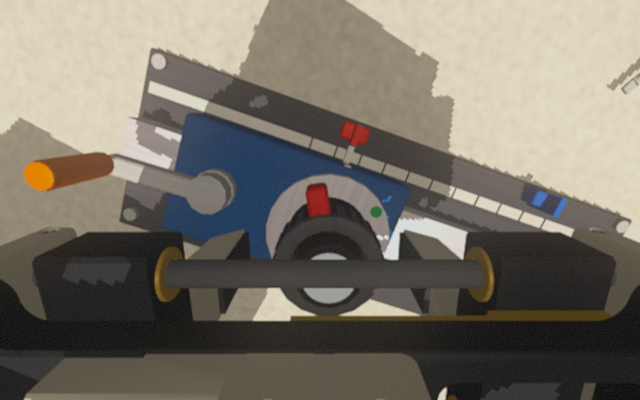

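Call:
{"name": "carry_out", "arguments": {
  "moves": [0,0,0,0,0,0,0.6,0,0,0,0,0,0,0.4,0,0,0,0,0,0,0.4,0,0,0,0,0,0,0.4,0,0,0,0,0,0,0.4,0,0,0,0,0,0,0.4,0,0,0,0,0,0.15,0.4,0,0,0,0,0,0.3,0.4]
}}

```text
time: 14.6
tool_pos: [529.9, 33.8, 112.3]
tcp_rot: [3.14, -0.005, 0.343]
contact_force: [1.7, -3.1, 1.4]
grip_width: 51.5
```

Call:
{"name": "carry_out", "arguments": {
  "moves": [0,0,0,0,0,0.15,0.4,0,0,0,0,0,0.3,0.4,0,0,0,0,0,0.45,0.4,0,0,0,0,0,0.6,0.4,0,0,0,0,0,0.75,0.4,0,0,0,0,0,0.9,0.4,0,0,0,0,0,1,0.4,0,0,0,0,0,1,0.4]
}}

```text
time: 15.4
tool_pos: [529.9, 34.1, 112.3]
tcp_rot: [-3.14, -0.005, -0.182]
contact_force: [0.3, 0.9, -0.8]
grip_width: 51.4
```

```bash
python3 - <<'E'
from h import *
im,c=snap('wrist','w14.png')
o=get_obs(); print(o['tool_pos'],o['grip_width'],o['contact_force'],o['moment'],np.degrees(o['tcp_rot']))
E
```

```text
[529.92668187  34.092866   112.30406523] 51.20645391253992 [-0.86238421  1.55480694 -1.71619988] [ 0.43114801 -0.06563735 -0.03710892] [-179.93517794   -0.28911553  -10.31357861]
```

View pics/w14.png

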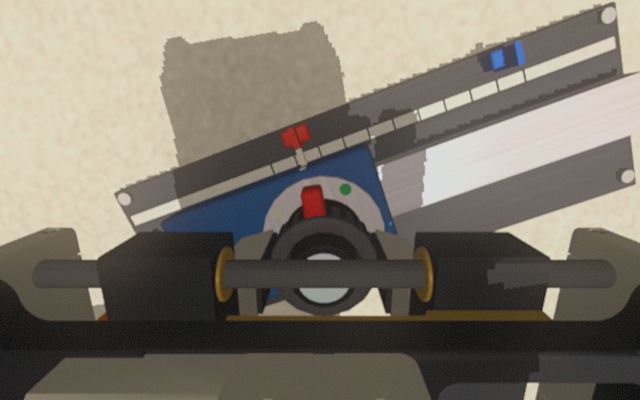

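Call:
{"name": "carry_out", "arguments": {
  "moves": [0,0,0,0,0,0.15,0.4,0,0,0,0,0,0.3,0.4,0,0,0,0,0,0.45,0.4,0,0,0,0,0,0.6,0.4,0,0,0,0,0,0.75,0.4,0,0,0,0,0,0.9,0.4,0,0,0,0,0,1,0.4,0,0,0,0,0,1,0.4]
}}

```text
time: 16.25
tool_pos: [530.1, 34.5, 112.3]
tcp_rot: [-3.137, -0.004, -0.703]
contact_force: [2.5, 3.6, -2.1]
grip_width: 51.6
```

```bash
python3 - <<'E'
from h import *
im,c=snap('wrist','w15.png')
o=get_obs(); print(o['tool_pos'],o['grip_width'],o['contact_force'],o['moment'],np.degrees(o['tcp_rot']),o['joint_positions'][5])
E
```

```text
[530.08881205  34.46548703 112.3356244 ] 51.13413083710182 [ 1.20877246  3.45612175 -2.66568751] [ 0.58063975 -0.15410366 -0.13908451] [-179.75557344   -0.21282792  -40.21883536] 2.1916781416296534
```

View pics/w15.png

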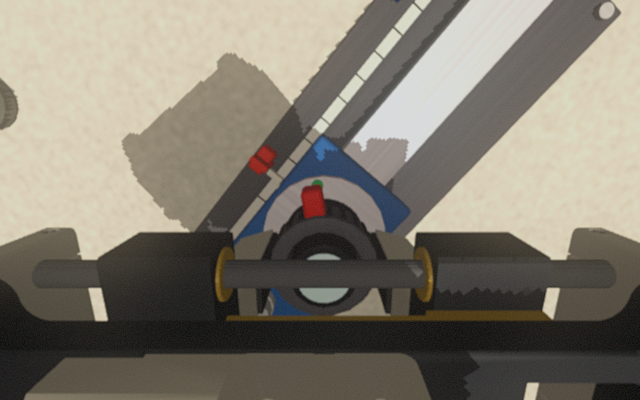

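Call:
{"name": "carry_out", "arguments": {
  "moves": [0,0,0,0,0,0.08,0.4,0,0,0,0,0,0.16,0.4,0,0,0,0,0,0.24,0.4,0,0,0,0,0,0.32,0.4,0,0,0,0,0,0.4,0.4,0,0,0,0,0,0.4,0.4,0,0,0,0,0,0.4,0.4,0,0,0,0,0,0.4,0.4]
}}

```text
time: 17.1
tool_pos: [529.7, 35.2, 112.4]
tcp_rot: [-3.137, -0.002, -0.907]
contact_force: [-0.7, 5.7, -0.0]
grip_width: 50.4
```

```bash
python3 - <<'E'
from h import *
im,c=snap('wrist','w16.png')
o=get_obs(); print(o['tool_pos'],o['grip_width'],o['contact_force'],o['moment'],np.degrees(o['tcp_rot']),o['joint_positions'][5])
E
```

```text
[529.71969742  35.14811063 112.40717756] 50.52688969200034 [-0.38297601  5.22269583  0.49318776] [0.91386409 0.07046793 0.77375471] [-1.79735778e+02 -1.16011885e-01 -5.19559189e+01] 2.39735730405192
```

View pics/w16.png

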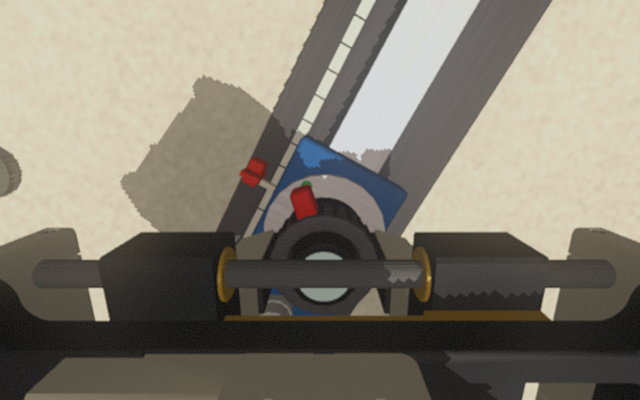

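The lug now covers the green dot, and the moment has risen to 0.77 N m, well above the 0.2 N m stiff zone. The ring is at its stop, so I'll release and back off.

Call:
{"name": "carry_out", "arguments": {
  "moves": [0,0,0,0,0,0.35,0.5,0,0,0,0,0,0.35,0.7,0,0,0,0,0,0.35,0.9,0,0,0,0,0,0.35,0.9,0,0,-0.08,0,0,0.35,0.9,0,0,-0.2,0,0,0.35,0.9,0,0,-0.3,0,0,0.35,0.9,0,0,-0.4,0,0,0.35,0.9]
}}

```text
time: 17.95
tool_pos: [528.7, 34.6, 274.3]
tcp_rot: [-3.137, -0.002, -1.088]
contact_force: [0.4, 0.6, -0.9]
grip_width: 82.6
```

```bash
python3 - <<'E'
from h import *
im,c=snap('wrist','w17.png')
o=get_obs(); print(o['tool_pos'],o['grip_width'],o['contact_force'],o['time'])
a=cv2.imread('pics/w17.png')[60:230,200:420]; a=cv2.resize(a,None,fx=3.6,fy=3.5,interpolation=cv2.INTER_CUBIC);cv2.imwrite('pics/w17z.png',cv2.convertScaleAbs(a,alpha=1.7))
E
```

```text
[531.27542728  34.41844697 281.27332823] 82.84825696737802 [ 1.63787967 -0.03039177  4.48710062] 18.0
```

View pics/w17z.png

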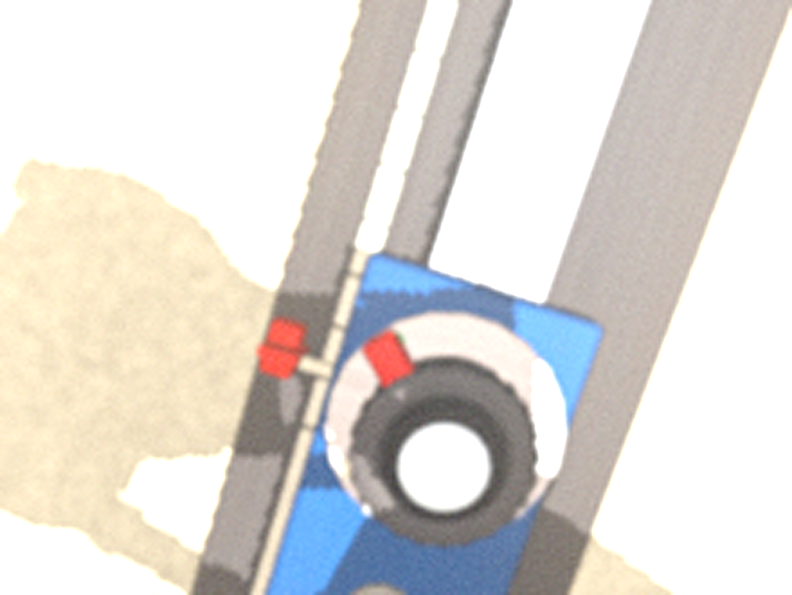

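Call:
{"name": "carry_out", "arguments": {
  "moves": [-0.05,0.1,0,0,0,0,0.9,-0.1,0.2,0,0,0,0,0.9,-0.15,0.28,0,0,0,0,0.9,-0.15,0.28,0,0,0,0,0.9,-0.15,0.28,0,0,0,0,0.9,-0.15,0.28,0,0,0,0,0.9,-0.15,0.28,0,0,0,0,0.9,-0.15,0.28,0,0,0,0,0.9]
}}

```text
time: 18.8
tool_pos: [404.9, 35.5, 278.8]
tcp_rot: [-3.127, -0.007, -1.088]
contact_force: [-0.9, -0.3, -0.5]
grip_width: 82.6
```

```bash
python3 - <<'E'
from h import *
c=get_calibration('wrist'); c=dict(c); c['cam_to_world']=np.load('pics/w17.png.T.npy')
g=lambda u,v,z:rail(onz(c,200+u/3.6,60+v/3.5,z))
r=g(443,468,131);l=g(388,358,119);print('ring',r,'lug',l,np.degrees(np.arctan2(*(l-r)[::-1])))
snap('wrist','w18.png')
im,c=snap('top','t18.png'); snap('scene','s18.png')
a=cv2.imread('pics/t18.png')[165:270,225:405]; a=cv2.resize(a,None,fx=4.4,fy=4.4,interpolation=cv2.INTER_CUBIC); cv2.imwrite('pics/t18z.png',cv2.convertScaleAbs(a,alpha=1.6))
a=cv2.imread('pics/s18.png')[165:285,270:430]; a=cv2.resize(a,None,fx=5,fy=5,interpolation=cv2.INTER_CUBIC);cv2.imwrite('pics/s18z.png',cv2.convertScaleAbs(a,alpha=1.5))
E
```

```text
ring [ 0.5 46. ] lug [23.2 23.4] -44.8735194559727
```

View pics/t18z.png

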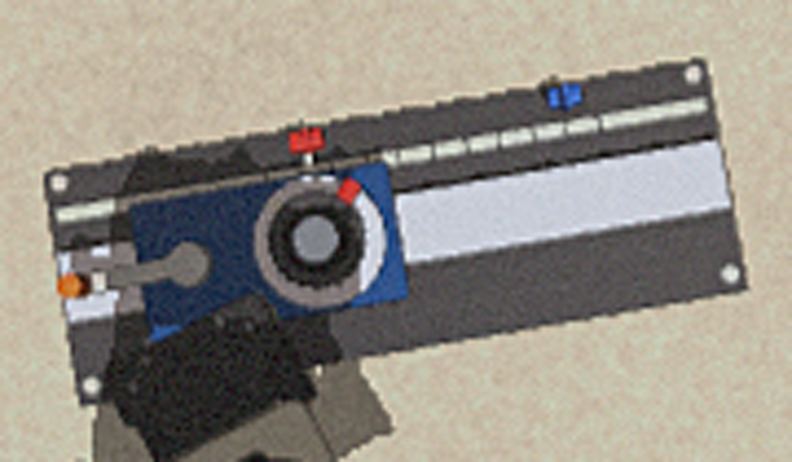

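View pics/s18z.png

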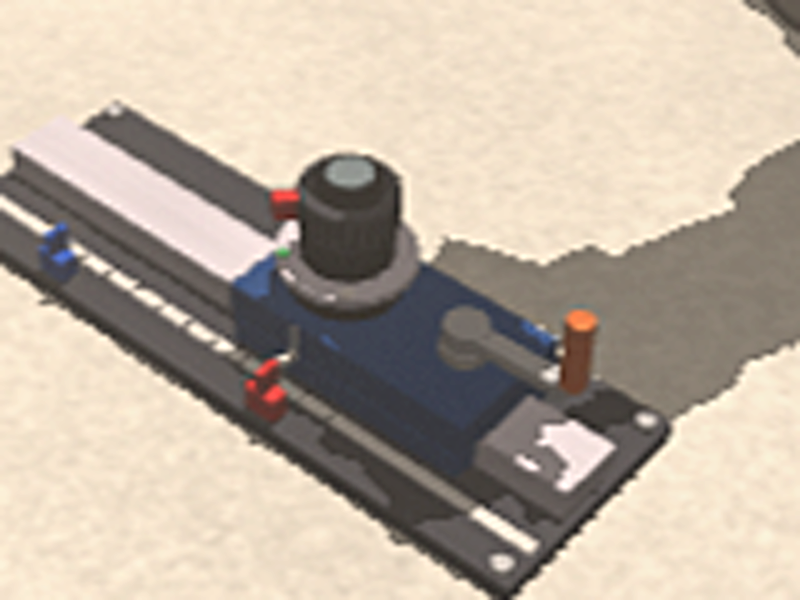

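View pics/w18.png

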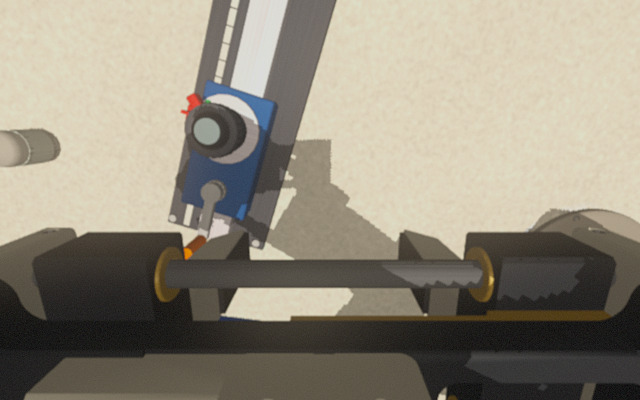

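```bash
python3 -c "
from h import *
print(get_obs()['dq'].round(3)); print(close_job())"
```

```text
[-0.    -0.006  0.004  0.     0.001  0.001]
the job is handed in; nothing more can be done
None
```

The camera is set up at the red marker with its lever clamped and the lens ring locked. I handed the job in at about 19 s of the 72 s; no verdict was reported.

- **What I did:** I swung the lever open with the fingers held loosely round its post, to about 1.14 rad as measured. I then gripped the ring and slid the carriage about 54 mm to the red marker, correcting a 1.4 mm overshoot. I swung the lever back to its stop, then twisted the ring clockwise until the resisting moment rose to 0.77 N m. The grip slipped slightly at that point, so I let go and backed away.
- **Pointer:** it measured about 0.5 mm from the red blade edge after the slide. It still looked lined up in the views after clamping and after the twist.
- **Lever:** it is parallel to the rail in the last pictures, about 0.01 rad off. The stop took 7.7 N.
- **Ring:** the lug measured at −45°, against the green dot at −43°, and covers the dot seen from above. I had no direct reading of the ring angle. The lug swept about 70° in my measurements, against the nominal 83°, so the ring may have started slightly turned.
- **Bystanders:** the arm never went near any of them. I did not re-measure their positions.

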